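Lock the inspection slide and hold the loupe in focus over the adapter

ROBOT

A 7-joint arm with a two-finger parallel gripper is mounted at the origin on a cart in front of the work surface, level with it; the furniture and walls round the work are solid. World frame = base frame: x ahead of the robot, y to its left, z up, the work surface at z = 0. Lengths are in m, angles in degrees, forces in N, time in s.
With the tool pointing down it reaches from about 0.4 to 0.9 m from the base axis. Payload 5.6 kg.
Tool frame: the origin (TCP) lies on the mounting face of the last link; the fingertips stand 190 mm ahead of it and the grasp point (between the pads) lies 171 mm ahead of it (env.grasp_offset is the z of the grasp point in the tool frame, in m); z points along the fingers, y is the direction in which the jaws open and shut (so a half turn about z gives the same grasp; the last joint's range is limited). The gripper opens to 92 mm and grips with 3 to 60 N. Pads are 20 mm wide; open, the fingers measure 128 mm over their backs; the gripper's body (75 mm by 189 mm) begins 69 mm behind the grasp point.
Start: joints at [-79.068, 26.786, -0.665, 91.828, 0.344, 61.387, -3.226], TCP at [0.151, 0.632, 0.405] pointing down, gripper open.
Joint ranges: [-144.91, 144.91], [-17.63, 115.5], [-89.93, 88.59], [15.96, 139.68], [-74.01, 254.01], [8.47, 105.57], [-167.45, 167.45]. Speed limits (degrees/s): [147.25, 147.25, 180, 180, 180, 180, 180].

INTERFACE

Orientations are given as [roll, pitch, yaw] about the fixed x, y, z axes, in that order (R = Rz(yaw) Ry(pitch) Rx(roll)).
In Python, from station import env, vision, spotter gives the robot as it stands.
- The arm moves only by the tool drive_tool, never from a script. Its argument "commands" is text: rows parted by semicolons, each of 6 numbers parted by spaces: the shift along the tool's x, y, z scaled (see below), then the turn, a rotation vector about the tool's x, y, z scaled (see below). A call has 1 to 10 rows; each row is the pose to reach, as a shift and turn from the pose commanded when the call began, along the tool's axes at that moment; what a row does not reach only later rows make up. The controller multiplies each number of a shift by 0.12 m and each number of a turn by 120 degrees. A row lasts 1/10 s, in which the tool goes at most 50 mm and 8.59 degrees, less where a joint would pass 70% of its speed; a pose out of reach is approached as far as the arm can. A call with a number of a shift or a turn outside -1 to 1 is refused whole. A call with a gripper value outside its range is refused whole. "gripper" is the opening, from 0 (shut) to 1 (fully open), set as the call begins (left out, the last holds). The fingers move at their own pace and stop on an object; "grip_force" is the grip in N (left out, the last holds). Time passes only in rows, so rows that repeat a pose let the fingers close. It gives the time, the measured TCP pose, the force and the opening at its end, in the units of the state.
- env.observe(): the state, without advancing time (a new reading comes with each control period).
- vision.get_image(name): name is "scene" or "top"; returns the picture (400x640x3 uint8, red, green, blue); there is no depth.
- vision.camera_params(name): a dict with "fovy" (degrees; the focal length in pixels is half the picture's height over the tangent of half this angle, whatever the lens; pixels are square), "cx", "cy" (the principal point, pixels), "world_from_camera" (4x4, takes a point from camera to world coordinates). Camera axes: x right, y up, looking along -z (the intrinsics and any distortion apply to the point x, -y, -z); pixel columns grow to the right and rows downward; lengths in m; the calibration is good to about 2 mm. A picture is of the moment at which its call begins. camera_params takes no time and is no camera call.
- env.sign_off(): hands the job in, once; it reports no verdict.
Trained networks look in the newest picture that a camera, given by its name, has taken for a name from the list of things; names that differ only in an ending like _2 or _b are one class to them, and where a whole thing is asked for, a point or a joint stands for the part that bears it (a point fixed in the world has none). Each returns a list of dicts, best first, with "p" (0 to 1); they miss things now and then, are a little off and sometimes report something else, mostly with a low value. They report only what shows in the picture. A call takes as long as a camera call.
- spotter.cut_out(thing, camera): "region" (400x640 bool, what is visible of it).
- spotter.place_of(thing, camera): "location" ([x, y, z] in m, in world coordinates, good to about 4 mm: a listed point, or the origin of a listed thing).
The state is a dict: "time": time; "joint_pos": joint angles; "joint_velocities": joint speeds; "joint_torque": joint torques, N m; "ee_pos": TCP position; "tool_rot": TCP orientation; "force": force on the tool from outside, world axes, zero at the start; "ft_torque": the same for the moment, N m; "width": finger opening in m.
Only numpy, scipy, OpenCV 4.12 (cv2) and the standard library are available. Lean on these libraries where they do the work, as an engineer would, in place of code of your own. Each camera call takes 0.05 s, during which the arm holds its last target.

TASK

Get a steel prosthesis adapter ready for a crack check under the hand loupe. First flip the red cam lever of the inspection slide from upright all the way down, towards the robot's side, so that the carriage is locked; then take the loupe out of its wooden holder and hold it level with its lens centred over the adapter, the lens at the height of the red ring on the post. Do not shift the adapter or knock the green bowl about, let the loupe touch nothing but the fingers there, and finish still holding it like that: do not put it down or let go.

Things in the scene. Friction and masses are not known exactly. Their poses are not given: they have to be found in the camera images.
- fixture: Inspection slide, fixed to the bench: grey base 150 x 150 x 12 mm. Origin: centre of the underside, at bench height. -x points to the lever (roughly towards the robot), +x to the post, y along the rails; yaw within 0.3 rad. The post, 8 mm thick, stands 64 mm from the origin along +x, 143 mm high. A fume hood and duct hang above and behind: keep the fingertips below about 0.2 m there.
- part_top (a point): Centre of the top face of the part: a steel pyramid adapter (round flange 54 mm across, small square boss 20 mm across on top), clamped to the aluminium carriage (84 x 80 mm), top face 58 mm above the bench. The carriage lies between lever and post; it can stand up to 22 mm either way along the fixture's y and slides under a light push (about 2 N) until the cam clamps it (then about 7 N).
- cam_lever (a joint): Angle of the cam lever, rad: 0 = upright (unlocked), 1.5 = stop, lying nearly level and pointing along the fixture's -x (locked). Starts between 0 and 0.25. It stays where it is left; turning it takes about 1 to 5 N at the paddle, most near the end, where the cam presses on the carriage. Counts as locked above 1.35.
- lever_hinge (a point): Middle of the lever's hinge line, 56 mm from the fixture's origin along its -x, 24 mm above the bench. The hinge line runs along the fixture's y.
- lever_paddle (a point): Centre of the red paddle at the lever's end, 77 mm from the hinge: a block 12 mm thick (in the swing direction), 26 mm wide along the hinge line and 30 mm long along the lever (its outer end lies 92 mm from the hinge). The rest of the lever is a 10 mm steel rod.
- focus_mark (a point): Centre of the red ring (18 mm across, 10 mm tall) clamped on the post, 95 to 125 mm above the bench, differing from start to start. Its mid-height is the focal height: the middle plane of the lens must be held there.
- loupe_holder: Wooden holder, fixed to the bench: foot 130 x 60 x 8 mm, two notched uprights 10 mm thick, 40 and 59 mm from the origin along -x and +x, 50 and 55 mm tall; between them the handle is free. Origin: at bench height, below the loupe's origin; +x to the lens. A booth panel stands to the left (y 0.27 to 0.33 m, x over 0.41 m, from 0.19 m above the bench up): pass in front of it.
- loupe: Hand loupe, 0.09 kg: black handle 100 mm long (along its x), 16 mm wide (y), 20 mm tall (z), with a brass neck and a round brass lens frame 68 mm across and 10 mm tall at its +x end. Origin: centre of the handle. It rests level in the holder's notches, origin 50 mm above the bench; lift it straight up at least 15 mm to clear the notches. z up. Balance point 20 mm from the origin towards the lens.
- lens_centre (a point): Centre of the lens, 100 mm from the loupe's origin along its +x, at the same height as the middle of the handle.
- rubber_bowl: Green rubber bowl, 117 mm across, 60 mm tall, loose bystander. Origin: centre of the underside.

How it is judged:
By the outcome, as a careful person would: the job done as asked, in the order asked, and still so for the second after the job is handed in, while the arm keeps its last pose, push and grip.
It also fails if it takes over 58 s, if anything falls off the work surface, if the arm or the gripper's body presses on something with over 40 N, if the wrist force passes 120 N, or if a joint passes its speed limit or range.

## Working session

There is one attempt and no reset: what is moved stays moved. The work goes in short steps, Python scripts to look and compute and a tool call to move; the robot and the scene stay as the last step left them, time stands still between calls to the robot, and variables do not carry over. Pictures are saved under pics/ and viewed, and the job is handed in when it is done.

Besides the shell and the picture viewer there is one more tool, called after "Request:" as a command line: name --argument value ..., lists and objects as JSON in quotes. drive_tool: Moves the arm, as the interface text tells. Its arguments: {"type":"object","properties":{"commands":{"type":"string"},"gripper":{"type":"number"},"grip_force":{"type":"number"}},"required":["commands"]}

```bash
ls; mkdir -p pics; python3 - <<'E'
from station import env, vision, spotter
import cv2,json
s=env.observe(); print({k:(v if not hasattr(v,'tolist') else v.tolist()) for k,v in s.items()}, env.grasp_offset)
for c in ("scene","top"):
    im=vision.get_image(c); cv2.imwrite(f'pics/a_{c}.png',im[:,:,::-1])
    p=vision.camera_params(c); print(c,p)
    for t in ("part_top","lever_hinge","lever_paddle","focus_mark","loupe_holder","loupe","lens_centre","rubber_bowl","fixture"):
        r=spotter.place_of(t,c); print(t,[(d['p'],[round(float(x),4) for x in d['location']]) for d in r[:2]])
print(env.observe()['time'])
E
```

```text
pics
{'time': 0.0, 'joint_pos': [-79.06821161961088, 26.835537403796344, -0.6638791691932107, 91.88134483260392, 0.34353122159531624, 61.38568989672393, -3.2242281193797635], 'joint_velocities': [0.021230310467254956, 0.07820943062380738, -0.04219229563139316, -0.041051859120898974, -0.0057911873668283365, -0.060207336587142224, -0.0929174389883466], 'joint_torque': [-0.0006938642036402598, -52.05729961395264, -0.012854220403824002, -24.375720620155334, -0.056703026639297605, 0.017201179289259017, 0.0001559128395456355], 'ee_pos': [0.1505818571317221, 0.6320583939707108, 0.40374222098331014], 'tool_rot': [-179.8996553693932, 0.007248637554114798, 166.60142884877106], 'force': [-0.28817029186674326, -0.658242901916457, -0.44911826945452277], 'ft_torque': [-0.038224612620173584, 0.03630736034281122, 0.09179488743342595], 'width': 0.09184989652639632} 0.1714
scene {'fovy': 57.8100203913144, 'cx': 321.82338068267467, 'cy': 199.41656202685266, 'world_from_camera': array([[ 0.85767964,  0.28959948, -0.42487384,  0.18747677],
       [-0.51353706,  0.44100351, -0.73606765, -0.7211158 ],
    
[... 734 characters left out ...]
9.98494097e-01,  5.15907146e-02, -1.86530676e-02,
        -1.02451025e-01],
       [-6.51945228e-05,  3.38900587e-01,  9.40822187e-01,
         1.03674254e+00],
       [ 0.00000000e+00,  0.00000000e+00,  0.00000000e+00,
         1.00000000e+00]])}
part_top [(0.73, [0.5883, -0.363, 0.0606])]
lever_hinge [(0.81, [0.534, -0.3746, 0.0231])]
lever_paddle [(0.55, [0.5223, -0.3782, 0.1]), (0.32, [0.4364, -0.0786, 0.0019])]
focus_mark []
loupe_holder []
loupe [(0.96, [0.4292, 0.1012, 0.0493])]
lens_centre [(0.85, [0.5351, 0.0924, 0.0481]), (0.19, [0.5333, -0.3711, 0.021])]
rubber_bowl [(0.64, [0.4383, -0.0788, 0.0005]), (0.24, [0.4289, 0.1011, 0.0522])]
fixture [(0.9, [0.5898, -0.3592, 0.0054])]
1.0
```

View pics/a_scene.png

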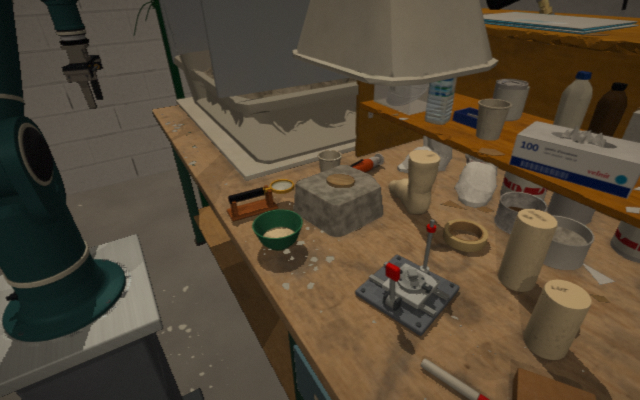

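View pics/a_top.png

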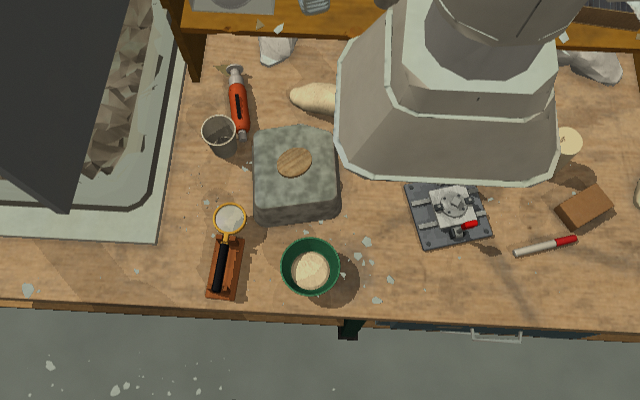

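```bash
cat > h.py <<'E'
import numpy as np, cv2
from station import env, vision, spotter
def proj(c,P):
    p=vision.camera_params(c); T=np.linalg.inv(p['world_from_camera']); P=np.atleast_2d(P)
    q=P@T[:3,:3].T+T[:3,3]; f=200/np.tan(np.radians(p['fovy']/2))
    return np.c_[p['cx']+f*q[:,0]/-q[:,2], p['cy']-f*q[:,1]/-q[:,2]]
def ray(c,uv,z):
    p=vision.camera_params(c); W=p['world_from_camera']; f=200/np.tan(np.radians(p['fovy']/2))
    d=W[:3,:3]@np.array([(uv[0]-p['cx'])/f,-(uv[1]-p['cy'])/f,-1]); o=W[:3,3]
    return o+d*(z-o[2])/d[2]
def crop(src,c,u0,v0,u1,v1,k,out,pts=None):
    im=cv2.imread(src)[v0:v1,u0:u1]; im=cv2.resize(im,None,fx=k,fy=k,interpolation=cv2.INTER_CUBIC)
    if pts is not None:
        for u,v in proj(c,pts): cv2.circle(im,(int((u-u0+.5)*k),int((v-v0+.5)*k)),3,(255,0,255),1)
    for u in range((u0+9)//10*10,u1,10): cv2.putText(im,str(u),(int((u-u0)*k),10),0,.35,(0,255,255),1)
    for v in range((v0+9)//10*10,v1,10): cv2.putText(im,str(v),(0,int((v-v0)*k)),0,.35,(0,255,255),1)
    cv2.imwrite(out,im)
E
python3 - <<'E'
from h import *
crop('pics/a_scene.png','scene',350,215,470,335,5,'pics/c_s.png')
crop('pics/a_top.png','top',395,165,505,255,7,'pics/c_t.png')
crop('pics/a_top.png','top',195,195,255,305,5,'pics/c_l.png')
crop('pics/a_scene.png','scene',220,165,310,260,6,'pics/c_ls.png')
E
```

```text
(no output)
```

View pics/c_s.png

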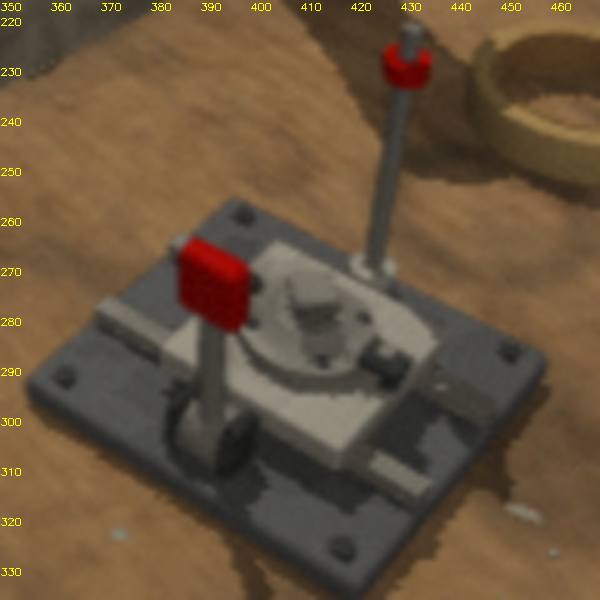

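View pics/c_t.png

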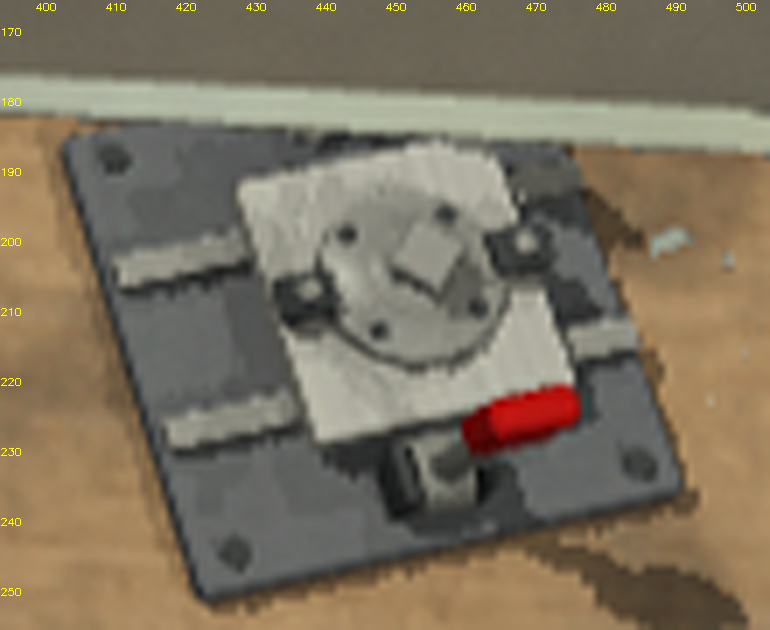

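View pics/c_l.png

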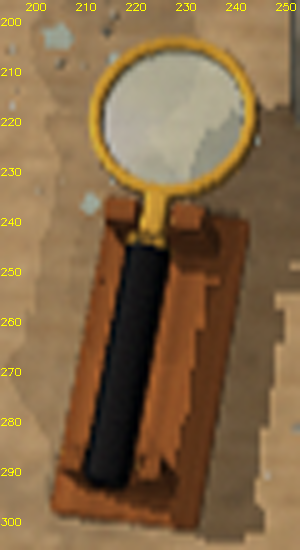

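View pics/c_ls.png

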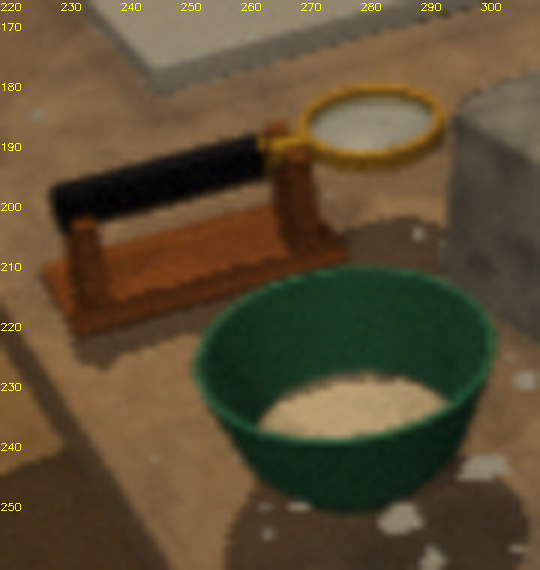

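```bash
python3 - <<'E'
from h import *
from scipy.optimize import least_squares
T=[((404.3,185),(75,75)),((424.3,249.6),(-75,75)),((492.4,234),(-75,-75))]
S=[((356,291.5),(-75,75)),((397,254.7),(75,75)),((459,286.3),(75,-75)),((422.4,332.5),(-75,-75))]
for c,L in(('top',T),('scene',S)):
    for uv,_ in L: print(c,ray(c,uv,.012).round(4))
def model(p,L):
    x,y,a=p; R=np.array([[np.cos(a),-np.sin(a)],[np.sin(a),np.cos(a)]])
    return [np.r_[R@(np.array(q)/1000)+[x,y],.012] for _,q in L]
def res(p,sets): return np.concatenate([(proj(c,model(p,L))-np.array([u for u,_ in L])).ravel() for c,L in sets])
for sets in ([('top',T)],[('scene',S)],[('top',T),('scene',S)]):
    r=least_squares(res,[.59,-.355,.25],args=(sets,)); print(r.x.round(4),r.fun.round(1))
x,y,a=r.x
d=np.array([np.cos(a),np.sin(a)])
print('hinge',[x,y]-.056*d,'post',[x,y]+.064*d)
# ring: scene px
for v in (223.5,228,233):
  pass
post=np.array([x,y])+.064*d
for z in (.095,.105,.11,.115,.12,.125,.143): print(z,proj('scene',[*post,z]).round(1))
# loupe
print('lens top',ray('top',(226.2,218),.05),'scene',ray('scene',(282,185.5),.05))
print('handle end',ray('top',(216.5,291),.055),ray('top',(224.5,243),.055))
for c in('scene','top'): 
  print([ray(c,uv,.058).round(4) for uv in ({'scene':[(414,276)],'top':[(456.5,201)]}[c])])
E
```

```text
top [ 0.6361 -0.2672  0.012 ]
top [ 0.4959 -0.3077  0.012 ]
top [ 0.5368 -0.4486  0.012 ]
scene [ 0.4965 -0.3096  0.012 ]
scene [ 0.6373 -0.2685  0.012 ]
scene [ 0.677  -0.4075  0.012 ]
scene [ 0.538  -0.4494  0.012 ]
[ 0.5874 -0.3581  0.2832] [-1.  -1.1 -0.3  0.6  1.2  0.3]
[ 0.5878 -0.3578  0.2869] [-1.5 -0.4 -0.7 -1.1  1.8 -0.4  0.3  0.9]
[ 0.5876 -0.358   0.2857] [-1.1 -1.1 -0.2  0.6  1.2  0.1 -1.5 -0.4 -0.7 -1.1  1.8 -0.3  0.2  1. ]
hinge [ 0.53389598 -0.37375615] post [ 0.64903163 -0.33993632]
0.095 [[429.3 240.2]]
0.105 [[429.9 236.2]]
0.11 [[430.3 234.2]]
0.115 [[430.6 232.1]]
0.12 [[431. 230.]]
0.125 [[431.3 227.9]]
0.143 [[432.6 220.3]]
lens top [0.52917184 0.09666535 0.05      ] scene [0.53158431 0.09404324 0.05      ]
handle end [0.3808824 0.0974223 0.055    ] [0.47587488 0.09309568 0.055     ]
[array([ 0.5848, -0.3714,  0.058 ])]
[array([ 0.5881, -0.3649,  0.058 ])]
```

```bash
cat >> h.py <<'E'
from scipy.spatial.transform import Rotation as Rn
FX=np.array([.5876,-.358]); FA=.2857
def fx(x,y):
    c,s=np.cos(FA),np.sin(FA); return FX+np.array([c*x-s*y,s*x+c*y])
def cmd(pts):
    "pts: list of (x,y,z of fingertip-TCP pos, yaw deg of tool (roll 180)), all relative to now"
    s=env.observe(); R=Rn.from_euler('xyz',s['tool_rot'],degrees=True); p=np.array(s['ee_pos'])
    for x,y,z,yaw in pts:
        d=R.inv().apply(np.array([x,y,z])-p)/.12
        r=(R.inv()*Rn.from_euler('xyz',[180,0,yaw],degrees=True)).as_rotvec(degrees=True)/120
        print(' '.join('%.3f'%v for v in [*d,*r]))
E
python3 - <<'E'
from h import *
cmd([(.16,.52,.40,166.6),(.23,.41,.40,166.6),(.18,.52,.40,166.6),(.30,.30,.40,166.6)])
# ring height
im=cv2.imread('pics/a_scene.png').astype(float); b,g,r=cv2.split(im)
m=((r>90)&(g<60)&(b<60)); 
for v in range(219,237): print(v,''.join('%4d'%x for x in (r-g)[v,422:442]), ' ', ''.join('#' if x else '.' for x in m[v,422:442]))
E
```

```text
-0.293 -0.892 0.039 0.000 0.000 -0.000
-1.073 -1.649 0.039 0.000 0.000 -0.000
-0.455 -0.854 0.039 0.000 0.000 -0.000
-1.853 -2.405 0.039 0.000 0.000 -0.000
219   19  18  15  18  17  17  17  18  16  11  11  14  25  29  33  33  31  34  33  34   ....................
220   18  18  18  16  18  18  21  17   9   6   5   5  10  24  29  31  32  31  32  30   ....................
221   18  17  17  19  19  19  19  18   8   4   2   4   8  18  25  31  31  31  31  31   ....................
222   19  19  18  17  20  19  22  19   9   3   3   5  10  15  17  28  31  31  33  31   ....................
223   21  17  17  19  19  28  39  42  20   3   2   6  13  17  18  26  30  33  33  33   ......#.............
224   18  20  20  20  25  70 116  87  25   4   5  24  35  29  22  19  22  30  31  33   .....###............
225   20  20  16  19  44 110 134  81  22   4   5  37  99  87  37  18  18  20  29  32   .....###....###.....
226   17  20  18  19  45 110 133 100  40  11  14  56 119 132  64  24  19  19  21  28   .....###...####.....
227   19  19  18  20  41  94 124 130  94  60  52  76 126 125  59  23  19  17  18
[... 299 characters left out ...]
3  58  28  21  20  19  18  17   ........####........
231   19  22  20  20  24  44  65  81  88  91  92  88  73  42  22  18  19  18  18  15   ........####........
232   18  20  20  21  19  19  23  46  66  73  76  71  50  29  19  17  16  15  18  17   .........###........
233   20  20  20  18  18  15   9   8   9  11  17  20  21  18  21  16  18  16  16  18   ....................
234   21  20  18  19  18  14   7   2   3   3   8  13  16  18  18  18  16  16  18  16   ....................
235   19  17  17  19  16  11   6   2   4   4  12  14  18  17  18  17  17  17  16  16   ....................
236   22  18  19  19  18  12   4   4   3   5  11  16  16  18  18  17  18  17  17  16   ....................
```

```bash
python3 - <<'E'
from h import *
W=vision.camera_params('scene')['world_from_camera']; post=fx(.064,0)
d=W[:2,3]-post; d/=np.linalg.norm(d)
print('top back', proj('scene',[*(post-d*.004),.143]),'front',proj('scene',[*(post+d*.004),.143]))
for h in (.118,.12,.122,.124): 
  print(h,'bot',proj('scene',[*(post+d*.009),h-.005]).round(1),'ctr',proj('scene',[*post,h]).round(1),'top',proj('scene',[*(post-d*.009),h+.005]).round(1))
im=cv2.imread('pics/a_scene.png')
for v in range(216,226): print(v,im[v,427:437].mean(1).astype(int))
E
```

```text
top back [[432.75394631 219.1521515 ]] front [[432.37149287 221.46737524]]
0.118 bot [[430.  235.6]] ctr [[430.8 230.9]] top [[431.6 226.2]]
0.12 bot [[430.2 234.8]] ctr [[431. 230.]] top [[431.7 225.3]]
0.122 bot [[430.3 234. ]] ctr [[431.1 229.2]] top [[431.9 224.5]]
0.124 bot [[430.4 233.1]] ctr [[431.2 228.4]] top [[432.  223.7]]
216 [ 54  56  58  65  94 106 107 109 107 107]
217 [ 58  56  56  60  85 101 105 107 106 102]
218 [ 52  56  55  56  63  83  97 104 106 104]
219 [ 54  53  55  64  75  83  78  90 102 106]
220 [53 54 56 70 90 98 97 80 85 97]
221 [56 55 54 51 62 79 83 67 60 79]
222 [58 58 54 50 55 62 64 56 50 59]
223 [58 62 55 51 56 61 63 59 58 55]
224 [60 57 53 54 57 60 59 59 60 58]
225 [55 52 52 52 59 64 58 61 58 60]
```

Request:
drive_tool --commands "-0.45 -0.85 0.03 0 0 0;-0.45 -0.85 0.03 0 0 0;-0.45 -0.85 0.03 0 0 0;-0.9 -1 0.03 0 0 0;-0.9 -1 0.03 0 0 0;-0.9 -1 0.03 0 0 0"

```text
time: 1.6
ee_pos: [0.2296, 0.4896, 0.4015]
tool_rot: [180.0, 0.0, 166.4]
force: [-0.7, 0.4, -0.3]
width: 0.092
```

```bash
python3 - <<'E'
from h import *
cmd([(.27,.38,.395,166.6),(.31,.28,.39,166.6)])
E
```

```text
-0.543 -0.809 0.054 0.000 0.000 -0.002
-1.063 -1.540 0.095 0.000 0.000 -0.002
```

Request:
drive_tool --commands "-0.54 -0.81 0.05 0 0 0;-0.54 -0.81 0.05 0 0 0;-0.54 -0.81 0.05 0 0 0;-0.6 -1 0.05 0 0 0;-0.6 -1 0.05 0 0 0"

```text
time: 2.1
ee_pos: [0.2698, 0.3561, 0.3952]
tool_rot: [-180.0, -0.0, 166.5]
force: [-0.5, 0.2, -0.4]
width: 0.092
```

```bash
python3 - <<'E'
from h import *
cmd([(.30,.25,.39,166.6),(.36,.14,.39,106.6)])
E
```

```text
-0.451 -0.801 0.043 -0.000 -0.000 -0.001
-1.150 -1.576 0.044 -0.000 -0.000 0.499
```

Request:
drive_tool --commands "-0.53 -0.79 0.04 0 0 0;-0.53 -0.79 0.04 0 0 0;-0.53 -0.79 0.04 0 0 0;-0.75 -1 0.04 0 0 0;-0.75 -1 0.04 0 0 0"

```text
time: 2.6
ee_pos: [0.3314, 0.2187, 0.3907]
tool_rot: [180.0, 0.1, 166.4]
force: [-0.5, 0.3, 0.7]
width: 0.0916
```

```bash
python3 - <<'E'
from h import *
cmd([(.40,.12,.38,106.6),(.42,.08,.38,76.6)])
E
```

```text
-0.749 -0.665 0.090 0.001 0.000 0.498
-0.989 -0.950 0.090 0.001 0.000 0.748
```

Request:
drive_tool --commands "-0.6 -0.8 0.1 0 0 0;-0.6 -0.8 0.1 0 0 0;-0.8 -0.95 0.1 0 0 0.1;-0.8 -0.95 0.1 0 0 0.7;-0.8 -0.95 0.1 0 0 0.7;-0.8 -0.95 0.1 0 0 0.7;-0.8 -0.95 0.1 0 0 0.7;-0.8 -0.95 0.1 0 0 0.7;-0.8 -0.95 0.1 0 0 0.7;-0.8 -0.95 0.1 0 0 0.7" --gripper 0

```text
time: 3.6
ee_pos: [0.3974, 0.0889, 0.3785]
tool_rot: [179.9, -0.0, 97.7]
force: [-0.1, 0.0, 0.0]
width: 0.0141
```

```bash
python3 - <<'E'
from h import *
print(env.observe()['joint_pos'])
cmd([(.46,-.02,.37,16.4),(.48,-.04,.37,16.4)])
E
```

```text
[-41.73174344   4.26124808  25.84738717 126.71709095  -2.44628474
  49.41341972  -6.68728488]
-0.969 0.396 0.071 0.000 -0.000 0.677
-1.157 0.539 0.071 0.000 -0.000 0.677
```

Request:
drive_tool --commands "-0.95 0.35 0.07 0 0 0.68;-0.95 0.35 0.07 0 0 0.68;-0.95 0.35 0.07 0 0 0.68;-0.95 0.35 0.07 0 0 0.68;-0.95 0.35 0.07 0 0 0.68;-0.95 0.35 0.07 0 0 0.68;-0.95 0.35 0.07 0 0 0.68;-0.95 0.35 0.07 0 0 0.68;-0.95 0.35 0.07 0 0 0.68;-0.95 0.35 0.07 0 0 0.68"

```text
time: 4.6
ee_pos: [0.4552, -0.0183, 0.37]
tool_rot: [180.0, -0.0, 16.2]
force: [-0.1, 0.9, 0.1]
width: 0.0002
```

```bash
python3 - <<'E'
from h import *
print(np.round(env.observe()['joint_pos'],1))
cmd([(.46,-.14,.36,16.4),(.49,-.24,.35,16.4)])
E
```

```text
[-40.5  12.   43.9 122.2 -10.9  49.6 -63.9]
-0.244 0.985 0.084 0.000 -0.000 -0.002
-0.236 1.855 0.168 0.000 -0.000 -0.002
```

Request:
drive_tool --commands "-0.24 0.98 0.08 0 0 0;-0.24 0.98 0.08 0 0 0;-0.24 0.98 0.08 0 0 0;-0.24 0.98 0.08 0 0 0"

```text
time: 5.0
ee_pos: [0.4605, -0.1429, 0.3603]
tool_rot: [179.9, -0.0, 16.1]
force: [-0.2, 0.3, 0.0]
width: 0.0007
```

```bash
python3 - <<'E'
from h import *
print(np.round(env.observe()['joint_pos'],1))
a=fx(-.06,0);b=fx(-.03,0);print(a,b)
cmd([(.49,-.24,.35,16.4),(*a,.35,16.4),(*b,.35,16.4)])
E
```

```text
[-25.6  16.8  46.  119.5 -15.7  49.7 -44.5]
[ 0.53003212 -0.37490975] [ 0.55881606 -0.36645487]
0.012 0.846 0.088 0.001 -0.000 -0.003
0.021 2.018 0.090 0.001 -0.000 -0.003
0.271 2.017 0.090 0.001 -0.000 -0.003
```

Request:
drive_tool --commands "0.1 1 0.09 0 0 0;0.1 1 0.09 0 0 0;0.1 1 0.09 0 0 0;0.1 1 0.09 0 0 0"

```text
time: 5.4
ee_pos: [0.5063, -0.2538, 0.3489]
tool_rot: [179.9, 0.0, 16.2]
force: [0.6, -0.6, 0.3]
width: 0.0002
```

```bash
python3 - <<'E'
from h import *
print(np.round(env.observe()['joint_pos'],1))
a=fx(-.06,0);b=fx(-.03,0);print(a,b)
cmd([(*b,.345,16.4),(*b,.29,16.4)])
E
```

```text
[-10.5  27.   43.8 108.9 -23.   53.2 -29.5]
[ 0.53003212 -0.37490975] [ 0.55881606 -0.36645487]
0.157 1.024 0.034 0.001 0.000 -0.001
0.158 1.023 0.492 0.001 0.000 -0.001
```

Request:
drive_tool --commands "0.16 0.99 0.03 0 0 0;0.16 0.99 0.03 0 0 0;0.16 0.99 0.03 0 0 0;0.16 0.99 0.03 0 0 0;0.16 0.99 0.03 0 0 0"

```text
time: 5.9
ee_pos: [0.557, -0.3594, 0.3451]
tool_rot: [-179.9, 0.0, 16.4]
force: [-0.8, 0.5, 0.8]
width: 0.0002
```

```bash
python3 - <<'E'
from h import *
b=fx(-.03,0)
cmd([(*b,.278,16.4)])
im=vision.get_image('scene'); cv2.imwrite('pics/b_s.png',im[:,:,::-1])
crop('pics/b_s.png','scene',330,150,490,340,4,'pics/b_sc.png')
print(spotter.place_of('lever_paddle','scene')[:1],spotter.place_of('focus_mark','scene')[:1])
E
```

```text
-0.002 0.062 0.559 -0.001 0.000 -0.000
[{'location': [0.5267, -0.3717, 0.0993], 'p': 0.63}] [{'location': [0.653, -0.3435, 0.1213], 'p': 0.5}]
```

View pics/b_sc.png

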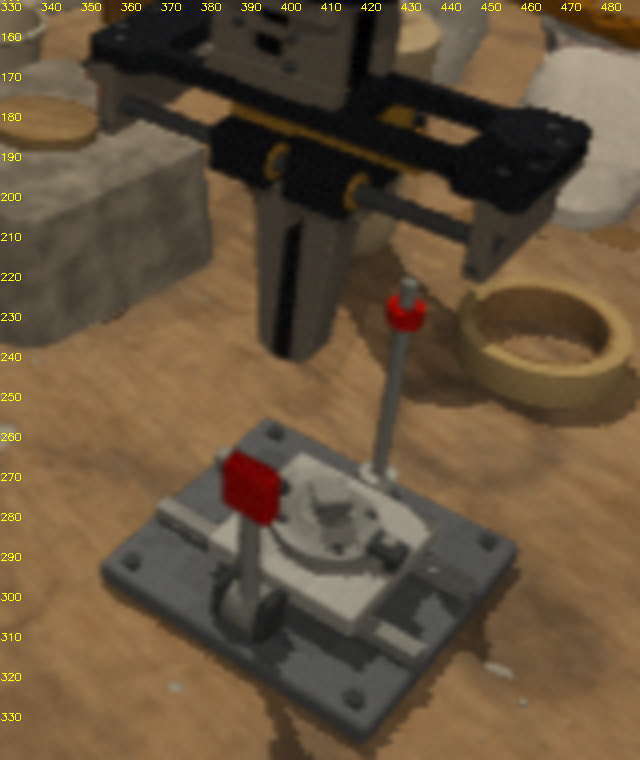

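Request:
drive_tool --commands "0 0.06 0.2 0 0 0;0 0.06 0.4 0 0 0;0 0.06 0.55 0 0 0;0 0.06 0.55 0 0 0;0 0.06 0.55 0 0 0"

```text
time: 6.55
ee_pos: [0.5583, -0.3687, 0.2802]
tool_rot: [-180.0, -0.0, 16.3]
force: [-0.6, -0.4, 0.9]
width: 0.0005
```

```bash
python3 - <<'E'
from h import *
print(np.round(env.observe()['ee_pos'],4))
# plan: tip path. theta -> tip contact
L=.077
for th in (0.2,0.5,0.8,1.1,1.3,1.45,1.5,1.52):
    X=-.056-L*np.sin(th)+.006*np.cos(th); Z=.024+L*np.cos(th)+.006*np.sin(th)
    print(th, 'contact X,Z',round(X,4),round(Z,4))
im=vision.get_image('scene'); cv2.imwrite('pics/b2_s.png',im[:,:,::-1])
crop('pics/b2_s.png','scene',330,150,490,340,4,'pics/b2_sc.png')
E
```

```text
[ 0.5583 -0.3687  0.2802]
0.2 contact X,Z -0.0654 0.1007
0.5 contact X,Z -0.0877 0.0945
0.8 contact X,Z -0.1071 0.082
1.1 contact X,Z -0.1219 0.0643
1.3 contact X,Z -0.1286 0.0504
1.45 contact X,Z -0.1317 0.0392
1.5 contact X,Z -0.1324 0.0354
1.52 contact X,Z -0.1326 0.0339
```

View pics/b2_sc.png

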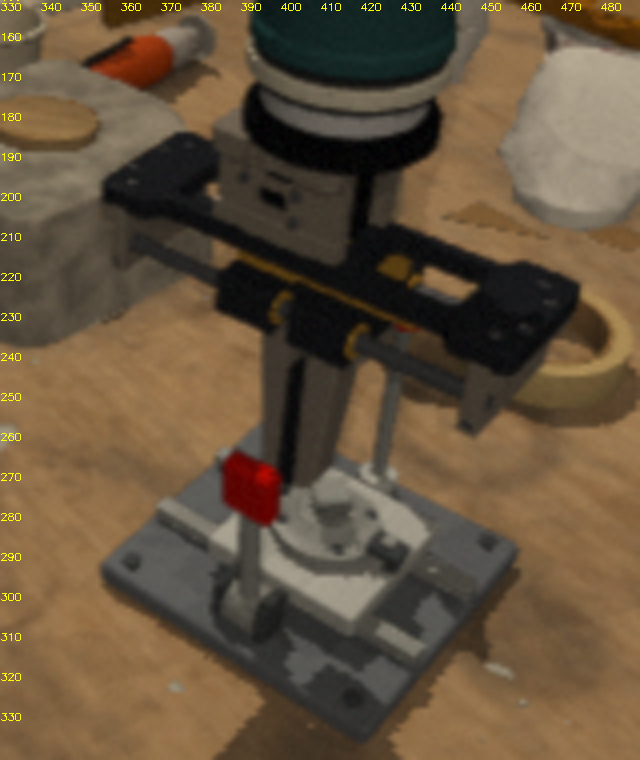

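Request:
drive_tool --commands "-0.1 0 0 0 0 0;-0.2 0 0 0 0 0;-0.29 0 0 0 0 0;-0.37 0 0 0 0 0;-0.44 0 0.02 0 0 0;-0.5 0 0.04 0 0 0;-0.56 0 0.06 0 0 0;-0.61 0 0.11 0 0 0;-0.66 0 0.15 0 0 0;-0.71 0 0.2 0 0 0"

```text
time: 7.6
ee_pos: [0.4767, -0.3928, 0.2557]
tool_rot: [180.0, -0.1, 16.3]
force: [4.2, 0.9, 1.6]
width: 0.0008
```

```bash
python3 - <<'E'
from h import *
im=vision.get_image('scene'); cv2.imwrite('pics/b3_s.png',im[:,:,::-1])
crop('pics/b3_s.png','scene',330,150,490,340,4,'pics/b3_sc.png')
E
```

```text
(no output)
```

View pics/b3_sc.png

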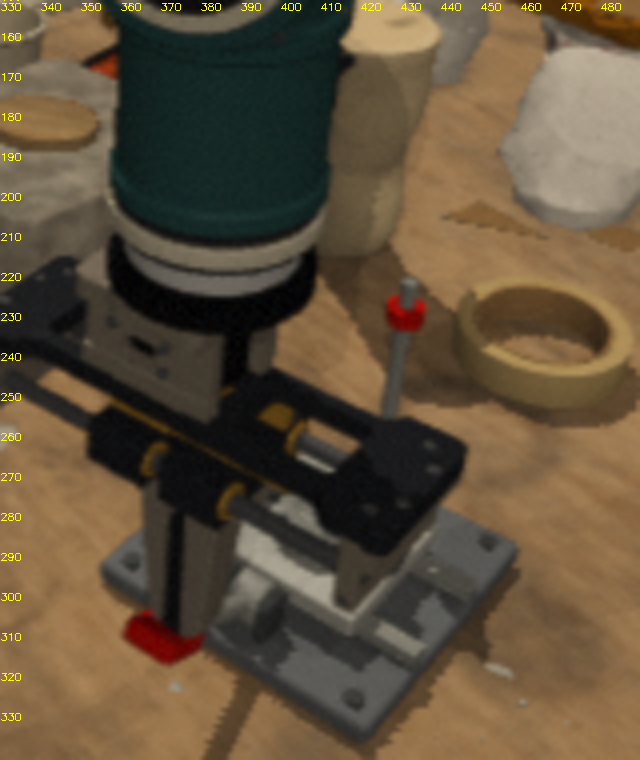

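Request:
drive_tool --commands "-0.03 0 0.05 0 0 0;-0.06 0 0.1 0 0 0;-0.08 0 0.14 0 0 0;-0.1 0 0.18 0 0 0;-0.11 0 0.22 0 0 0;-0.11 0 0.25 0 0 0;-0.11 0 0.27 0 0 0;-0.11 0 0.27 0 0 0"

```text
time: 8.45
ee_pos: [0.4627, -0.3976, 0.2252]
tool_rot: [-179.9, 0.0, 16.2]
force: [-2.4, 3.9, 18.6]
width: 0.0004
```

```bash
python3 - <<'E'
from h import *
s=env.observe();print(s['force'])
im=vision.get_image('scene'); cv2.imwrite('pics/b4_s.png',im[:,:,::-1])
crop('pics/b4_s.png','scene',330,150,490,340,4,'pics/b4_sc.png')
E
```

```text
[-2.3933362   3.94741336 18.5509549 ]
```

View pics/b4_sc.png

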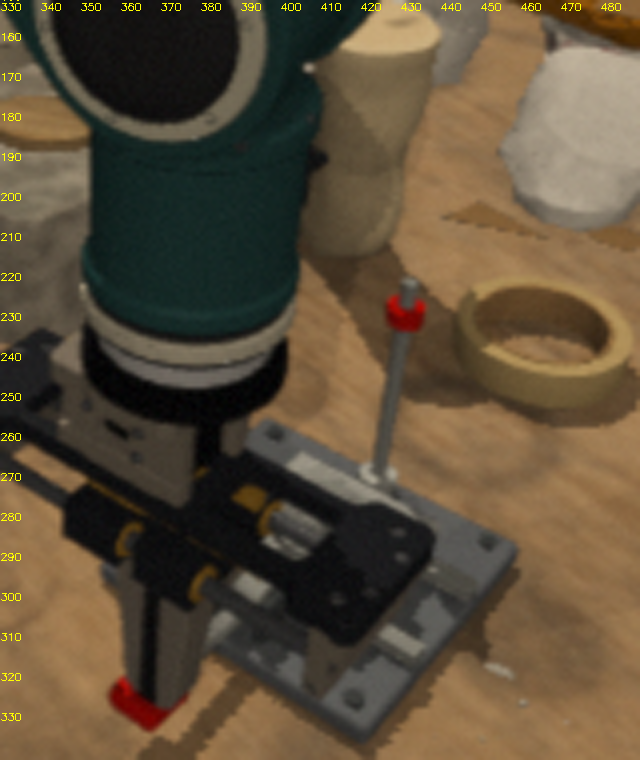

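Request:
drive_tool --commands "0 0 -0.3 0 0 0;0 0 -0.6 0 0 0;0 0 -0.95 0 0 0;-0.1 -0.5 -0.98 0 0 0;-0.1 -1 -0.98 0 0 0;-0.1 -1 -0.98 0 0 0;-0.1 -1 -0.98 0 0 0" --gripper 1

```text
time: 9.2
ee_pos: [0.4172, -0.2824, 0.3403]
tool_rot: [-179.8, 0.1, 16.4]
force: [1.1, 0.1, -0.1]
width: 0.0547
```

```bash
python3 - <<'E'
from h import *
s=env.observe();print(s['ee_pos'],np.round(s['joint_pos'],1))
P={}
for c in('scene','top'):
  im=vision.get_image(c); cv2.imwrite(f'pics/d_{c}.png',im[:,:,::-1])
  for t in ("part_top","lever_paddle","focus_mark","loupe","lens_centre"):
    r=spotter.place_of(t,c); print(c,t,[(d['p'],[round(float(x),4) for x in d['location']]) for d in r[:1]])
print('expected paddle',fx(-.1328,0))
crop('pics/d_scene.png','scene',330,205,480,345,5,'pics/d_sc.png')
crop('pics/d_top.png','top',395,165,505,265,7,'pics/d_tc.png')
cmd([(.44,-.15,.35,-2),(.44,-.05,.36,-2)])
E
```

```text
[ 0.41717394 -0.28238165  0.34033244] [ -7.2  21.6  46.  117.6 -20.6  49.1 -23. ]
scene part_top []
scene lever_paddle [(0.75, [0.4606, -0.3951, 0.0324])]
scene focus_mark [(0.62, [0.5339, -0.3781, 0.0227])]
scene loupe []
scene lens_centre []
top part_top []
top lever_paddle [(0.49, [0.4553, -0.3944, 0.0312])]
top focus_mark []
top loupe [(0.97, [0.4303, 0.0991, 0.0487])]
top lens_centre []
expected paddle [ 0.4601831  -0.39542691]
0.488 -1.032 -0.076 0.000 0.000 0.152
0.720 -1.832 -0.159 0.000 0.000 0.152
```

View pics/d_sc.png

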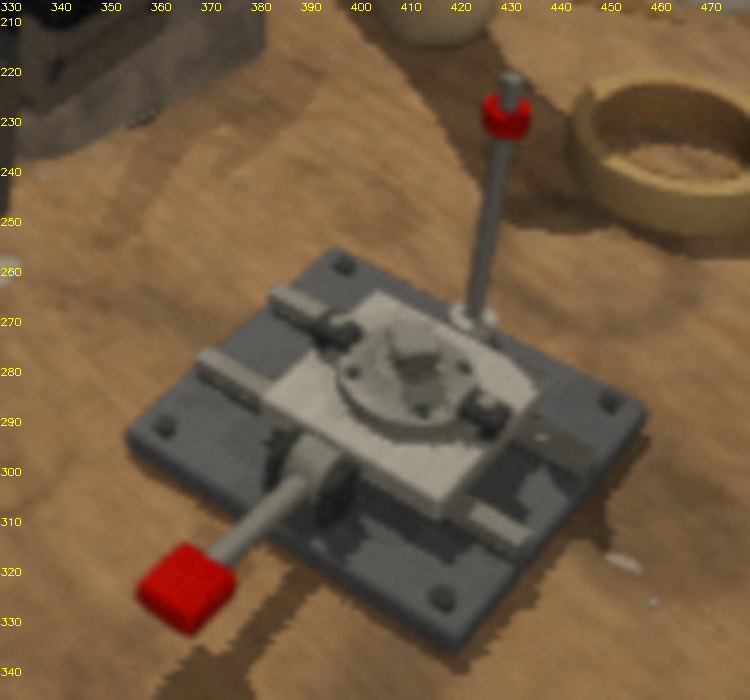

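View pics/d_tc.png

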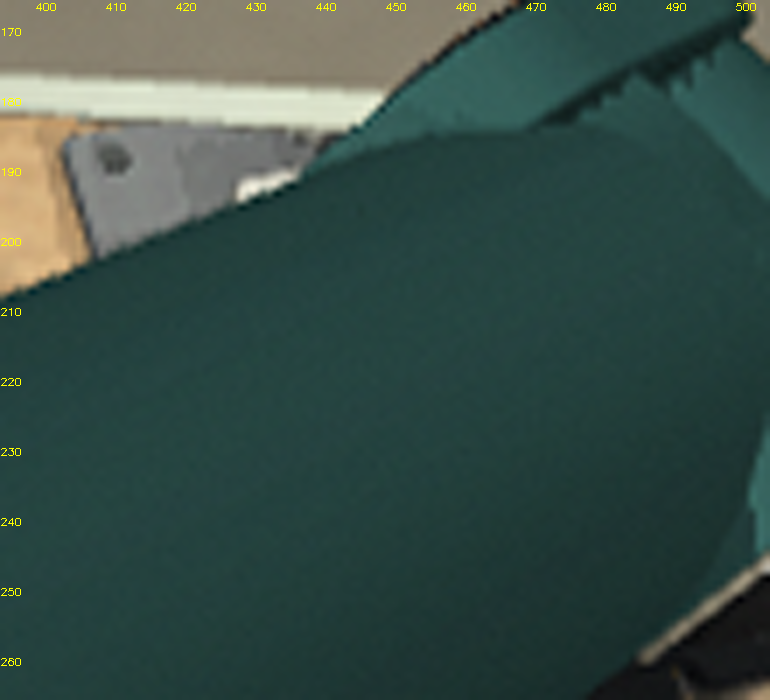

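```bash
python3 - <<'E'
from h import *
for n,uv in dict(BL=(205.3,297),BR=(234,299.5),TR=(244.2,239),TL=(216,239.5)).items(): print(n,ray('top',uv,.008).round(4))
# black handle region via threshold
im=cv2.imread('pics/a_top.png').astype(int); m=np.zeros((400,640),np.uint8)
m[240:296,205:235]=(im[240:296,205:235].max(2)<60)
n,l,st,ce=cv2.connectedComponentsWithStats(m); i=1+np.argmax(st[1:,4]); vs,us=np.where(l==i)
rect=cv2.minAreaRect(np.c_[us,vs].astype(np.float32)); print(st[i],rect)
box=cv2.boxPoints(rect); 
for b in box: print(b, ray('top',b,.06).round(4), ray('top',b,.05).round(4))
# brass lens ellipse
g=((im[:,:,2]-im[:,:,0])>90).astype(np.uint8); g[:, :205]=0; g[:,250:]=0; g[:195]=0; g[236:]=0
vs,us=np.where(g); hull=cv2.convexHull(np.c_[us,vs].astype(np.float32)); e=cv2.fitEllipse(np.array([h for h in hull if h[0][1]<232])); print(e, ray('top',e[0],.05))
imS=cv2.imread('pics/a_scene.png').astype(int); g=((imS[:,:,2]-imS[:,:,0])>80).astype(np.uint8); g[:,:270]=0; g[:,296:]=0; g[:175]=0; g[195:]=0
vs,us=np.where(g); hull=cv2.convexHull(np.c_[us,vs].astype(np.float32)); e=cv2.fitEllipse(hull); print(e, ray('scene',e[0],.05))
E
```

```text
BL [0.3758 0.1278 0.008 ]
BR [0.374  0.0703 0.008 ]
TR [0.4992 0.0628 0.008 ]
TL [0.4949 0.1209 0.008 ]
[209 240  26  54 515] ((221.61422729492188, 266.3781433105469), (16.640012741088867, 54.396175384521484), 10.407711029052734)
[208.51773 291.62573] [0.378  0.1114 0.06  ] [0.3797 0.1135 0.05  ]
[218.34448 238.12453] [0.4837 0.1053 0.06  ] [0.4865 0.1074 0.05  ]
[234.71072 241.13055] [0.4794 0.0726 0.06  ] [0.4821 0.0744 0.05  ]
[224.88397 294.63177] [0.3741 0.0798 0.06  ] [0.3757 0.0816 0.05  ]
((228.75714111328125, 217.55462646484375), (31.03959846496582, 33.86738204956055), 64.89572143554688) [0.53039256 0.09163672 0.05      ]
((280.5963134765625, 185.09722900390625), (13.431461334228516, 25.408288955688477), 80.81132507324219) [0.52928801 0.09828254 0.05      ]
```

Request:
drive_tool --commands "0.45 -0.98 -0.1 0 0 0.15;0.45 -0.98 -0.1 0 0 0.15;0.45 -0.98 -0.1 0 0 0.15;0.45 -0.98 -0.1 0 0 0.15;0.45 -0.98 -0.1 0 0 0.15"

```text
time: 10.3
ee_pos: [0.4378, -0.1557, 0.3532]
tool_rot: [-180.0, -0.0, -1.5]
force: [0.5, -0.2, 0.2]
width: 0.0924
```

```bash
python3 - <<'E'
from h import *
print(np.round(env.observe()['joint_pos'],1))
cmd([(.45,-.035,.345,-3),(.449,.0965,.32,-3)])
E
```

```text
[-28.7  16.8  52.1 122.3 -17.7  48.6 -57.4]
0.075 -1.009 0.069 -0.000 -0.000 0.012
0.037 -2.104 0.277 -0.000 -0.000 0.012
```

Request:
drive_tool --commands "0.07 -1 0.05 0 0 0.01;0.07 -1 0.05 0 0 0.01;0.07 -1 0.05 0 0 0.01;0.07 -1 0.05 0 0 0.01"

```text
time: 10.7
ee_pos: [0.4498, -0.0359, 0.3468]
tool_rot: [-180.0, 0.0, -2.8]
force: [-0.0, 0.5, 0.5]
width: 0.0922
```

```bash
python3 - <<'E'
from h import *
print(np.round(env.observe()['joint_pos'],1))
cmd([(.449,.08,.33,-3),(.449,.0965,.32,-3)])
E
```

```text
[-43.3  15.5  50.9 124.2 -16.5  47.1 -74.9]
-0.053 -0.964 0.140 -0.000 0.000 0.002
-0.060 -1.102 0.224 -0.000 0.000 0.002
```

Request:
drive_tool --commands "-0.05 -1 0.14 0 0 0;-0.05 -1 0.14 0 0 0;-0.05 -1 0.14 0 0 0;-0.05 -1 0.14 0 0 0;-0.05 -1 0.14 0 0 0"

```text
time: 11.2
ee_pos: [0.4501, 0.0808, 0.3304]
tool_rot: [179.9, -0.0, -3.1]
force: [0.8, -0.1, -0.3]
width: 0.0917
```

```bash
python3 - <<'E'
from h import *
print(np.round(env.observe()['joint_pos'],1))
cmd([(.449,.0965,.28,-3),(.449,.0965,.2214,-3)])
im=vision.get_image('scene'); cv2.imwrite('pics/e_s.png',im[:,:,::-1])
print(spotter.place_of('loupe','scene')[:1],spotter.place_of('lens_centre','scene')[:1],spotter.place_of('part_top','scene')[:1],spotter.place_of('focus_mark','scene')[:1])
crop('pics/e_s.png','scene',200,120,320,260,5,'pics/e_sc.png')
E
```

```text
[-54.8  17.7  47.7 124.1 -18.4  45.2 -88.4]
-0.016 -0.131 0.420 0.001 -0.000 -0.001
-0.017 -0.131 0.908 0.001 -0.000 -0.001
[{'location': [0.4277, 0.0992, 0.0479], 'p': 0.69}] [{'location': [0.5322, 0.0891, 0.0507], 'p': 0.85}] [{'location': [0.5851, -0.3613, 0.0556], 'p': 0.72}] [{'location': [0.6506, -0.3431, 0.1224], 'p': 0.63}]
```

View pics/e_sc.png

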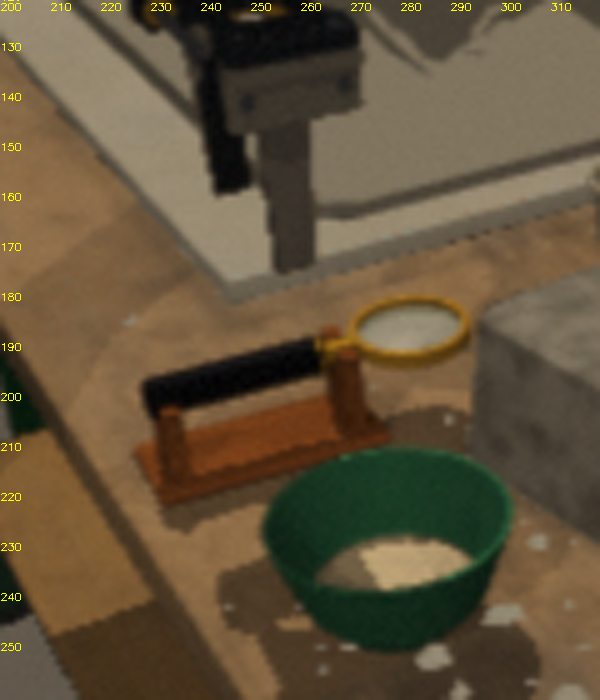

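Request:
drive_tool --commands "-0.02 -0.13 0.2 0 0 0.005;-0.02 -0.13 0.4 0 0 0.005;-0.02 -0.13 0.6 0 0 0.005;-0.02 -0.13 0.75 0 0 0.005;-0.02 -0.13 0.85 0 0 0.005;-0.02 -0.13 0.91 0 0 0.005;-0.02 -0.13 0.91 0 0 0.005;-0.02 -0.13 0.91 0 0 0.005"

```text
time: 12.25
ee_pos: [0.4484, 0.0985, 0.2216]
tool_rot: [-180.0, -0.1, -3.6]
force: [-0.3, -0.1, -0.1]
width: 0.0913
```

```bash
python3 - <<'E'
from h import *
cmd([(.449,.0968,.2214,-3.5)])
im=vision.get_image('scene'); cv2.imwrite('pics/e2_s.png',im[:,:,::-1])
crop('pics/e2_s.png','scene',200,120,320,260,5,'pics/e2_sc.png')
E
```

```text
0.006 0.014 0.002 -0.000 -0.000 -0.001
```

View pics/e2_sc.png

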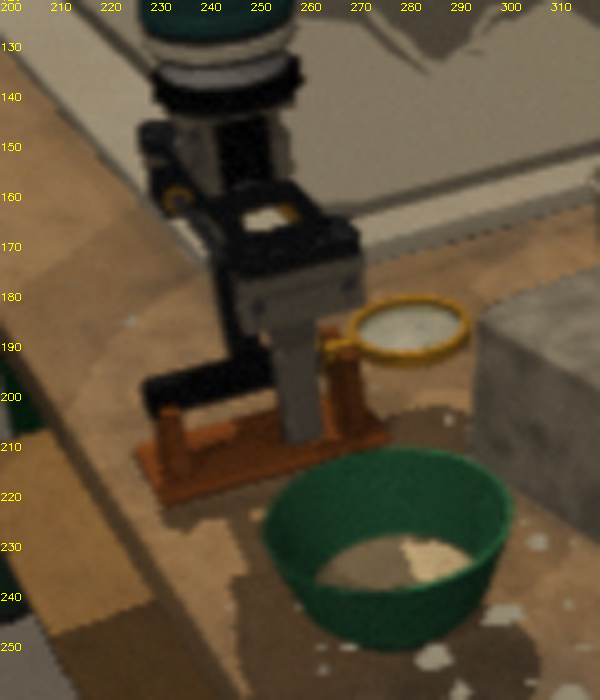

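Request:
drive_tool --commands "0 0.012 0 0 0 0;0 0.012 0 0 0 0;0 0.012 0 0 0 0;0 0.012 0 0 0 0;0 0.012 0 0 0 0;0 0.012 0 0 0 0;0 0.012 0 0 0 0;0 0.012 0 0 0 0;0 0.012 0 0 0 0;0 0.012 0 0 0 0" --gripper 0 --grip_force 8

```text
time: 13.3
ee_pos: [0.448, 0.0972, 0.2211]
tool_rot: [180.0, 0.0, -3.6]
force: [0.9, 0.2, -0.7]
width: 0.0161
```

Request:
drive_tool --commands "0 0 0 0 0 0;0 0 0 0 0 0;0 0 -0.06 0 0 0;0 0 -0.13 0 0 0;0 0 -0.2 0 0 0;0 0 -0.3 0 0 0;0 0 -0.45 0 0 0;0 0 -0.6 0 0 0;0 0 -0.7 0 0 0;0 0 -0.7 0 0 0" --grip_force 35

```text
time: 14.3
ee_pos: [0.4485, 0.0975, 0.3068]
tool_rot: [-179.9, -0.2, -3.5]
force: [0.4, 0.8, -0.5]
width: 0.0158
```

```bash
python3 - <<'E'
from h import *
print(np.round(env.observe()['joint_pos'],1))
for c in('scene','top'):
  im=vision.get_image(c); cv2.imwrite(f'pics/f_{c}.png',im[:,:,::-1])
  for t in ("loupe","lens_centre"):
    r=spotter.place_of(t,c); print(c,t,[(d['p'],[round(float(x),4) for x in d['location']]) for d in r[:1]])
crop('pics/f_scene.png','scene',200,90,340,240,5,'pics/f_sc.png')
s=env.observe(); R=Rn.from_euler('xyz',s['tool_rot'],degrees=True); print('pred lens',R.apply([.08,0,.1714])+s['ee_pos'])
cmd([(.43,-.02,.31,-3.5),(.43,-.02,.31,16.4)])
E
```

```text
[-54.8  20.6  45.8 124.9 -22.1  42.4 -87.7]
scene loupe [(0.66, [0.4291, 0.102, 0.1336])]
scene lens_centre [(0.76, [0.5335, 0.093, 0.1373])]
top loupe [(0.56, [0.4293, 0.1028, 0.1358])]
top lens_centre [(0.83, [0.5346, 0.0966, 0.13])]
pred lens [0.52736666 0.09205326 0.13299677]
-0.087 0.984 -0.045 0.000 0.001 -0.000
-0.087 0.984 -0.045 0.000 0.001 -0.166
```

View pics/f_sc.png

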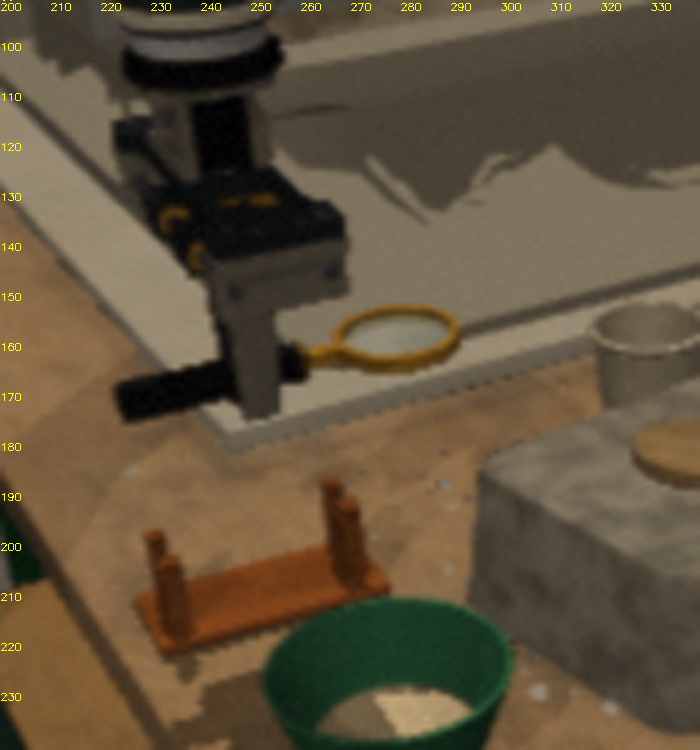

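```bash
python3 - <<'E'
from h import *
b=ray('scene',(294.3,208.5),0); print(b)
for h in (.08,.1,.12,.14): print(h,proj('scene',[b[0],b[1],h]).round(1))
cmd([(.43,.0975,.36,-3.5),(.42,-.02,.37,-3.5)])
E
```

```text
[0.53903968 0.04100921 0.        ]
0.08 [[292.3 183.1]]
0.1 [[291.8 176.4]]
0.12 [[291.2 169.6]]
0.14 [[290.7 162.6]]
-0.148 0.007 -0.462 0.000 0.001 -0.000
-0.171 0.989 -0.545 0.000 0.001 -0.000
```

Request:
drive_tool --commands "-0.15 0 -0.2 0 0 0;-0.15 0 -0.4 0 0 0;-0.15 0.2 -0.42 0 0 0;-0.15 0.45 -0.42 0 0 0;-0.15 0.7 -0.42 0 0 0;-0.15 0.9 -0.42 0 0 0;-0.15 0.98 -0.42 0 0 0;-0.15 0.98 -0.42 0 0 0"

```text
time: 15.4
ee_pos: [0.4226, -0.0199, 0.3553]
tool_rot: [180.0, 0.0, -3.7]
force: [0.4, -0.1, -0.1]
width: 0.0159
```

```bash
python3 - <<'E'
from h import *
print(np.round(env.observe()['joint_pos'],1))
cmd([(.43,-.13,.35,-3.5),(.43,-.13,.35,10)])
E
```

```text
[-50.4  11.   54.8 127.3 -12.3  47.  -81.4]
0.121 0.912 0.044 0.000 0.000 -0.002
0.121 0.912 0.044 0.000 0.000 -0.114
```

Request:
drive_tool --commands "0 0.25 0.04 0 0 0;0 0.5 0.04 0 0 0;0 0.75 0.04 0 0 0;0 1 0.04 0 0 0;0 1 0.04 0 0 -0.05;0 1 0.04 0 0 -0.1;0 1 0.04 0 0 -0.1"

```text
time: 16.1
ee_pos: [0.4157, -0.1378, 0.3504]
tool_rot: [-180.0, 0.0, 8.5]
force: [-0.4, -1.1, -1.0]
width: 0.016
```

```bash
python3 - <<'E'
from h import *
print(np.round(env.observe()['joint_pos'],1))
print(fx(-.14,-.0055),fx(-.08,-.0055))
cmd([(.41,-.24,.35,16.4),(*fx(-.15,-.0055),.34,16.4)])
E
```

```text
[-32.2  13.7  53.1 125.7 -15.   47.  -51. ]
[ 0.45482502 -0.40273314] [ 0.51239289 -0.38582339]
-0.174 0.835 0.003 -0.000 0.000 -0.065
-0.089 2.243 0.086 -0.000 0.000 -0.065
```

Request:
drive_tool --commands "-0.06 0.25 0 0 0 -0.03;-0.12 0.5 0 0 0 -0.06;-0.17 0.75 0 0 0 -0.065;-0.17 1 0 0 0 -0.065;-0.17 1 0 0 0 -0.065;-0.17 1 0 0 0 -0.065"

```text
time: 16.7
ee_pos: [0.413, -0.2599, 0.3502]
tool_rot: [-180.0, 0.1, 16.1]
force: [-0.2, 0.1, -1.8]
width: 0.016
```

```bash
python3 - <<'E'
from h import *
print(np.round(env.observe()['joint_pos'],1))
cmd([(*fx(-.16,-.0055),.34,16.4)])
E
```

```text
[-13.6  19.8  50.6 119.4 -20.1  49.6 -25.2]
-0.163 1.241 0.084 -0.000 0.000 -0.002
```

Request:
drive_tool --commands "-0.05 0.25 0.05 0 0 0;-0.1 0.5 0.08 0 0 0;-0.16 0.75 0.08 0 0 0;-0.16 1 0.08 0 0 0;-0.16 1 0.08 0 0 0;-0.16 1 0.08 0 0 0"

```text
time: 17.3
ee_pos: [0.4284, -0.3796, 0.3405]
tool_rot: [-179.9, 0.0, 16.3]
force: [-0.0, 0.5, -0.1]
width: 0.0158
```

```bash
python3 - <<'E'
from h import *
s=env.observe(); print(np.round(s['joint_pos'],1),s['ee_pos'])
for c in('scene','top'):
  im=vision.get_image(c); cv2.imwrite(f'pics/g_{c}.png',im[:,:,::-1])
  for t in ("loupe","lens_centre","part_top","focus_mark"):
    r=spotter.place_of(t,c); print(c,t,[(d['p'],[round(float(x),4) for x in d['location']]) for d in r[:1]])
crop('pics/g_scene.png','scene',320,190,480,340,5,'pics/g_sc.png')
crop('pics/g_top.png','top',395,165,505,265,7,'pics/g_tc.png')
s=env.observe(); R=Rn.from_euler('xyz',s['tool_rot'],degrees=True); print('pred lens',R.apply([.081,0,.1714])+s['ee_pos'])
cmd([(*fx(-.15,-.0055),.31,16.4),(*fx(-.08,-.0055),.31,16.4)])
E
```

```text
[  2.6  29.4  47.  108.5 -26.5  53.7 -11.5] [ 0.42840577 -0.37958474  0.34045727]
scene loupe [(0.68, [0.4104, -0.3815, 0.1658])]
scene lens_centre [(0.59, [0.5053, -0.3569, 0.1676])]
scene part_top [(0.66, [0.587, -0.3605, 0.0559])]
scene focus_mark [(0.42, [0.6492, -0.3425, 0.1204])]
top loupe [(0.61, [0.4095, -0.383, 0.1708])]
top lens_centre []
top part_top [(0.58, [0.5902, -0.364, 0.0616])]
top focus_mark []
pred lens [ 0.50573542 -0.35807288  0.1698145 ]
0.081 0.238 0.260 -0.000 -0.000 -0.001
0.664 0.237 0.260 -0.000 -0.000 -0.001
```

View pics/g_sc.png

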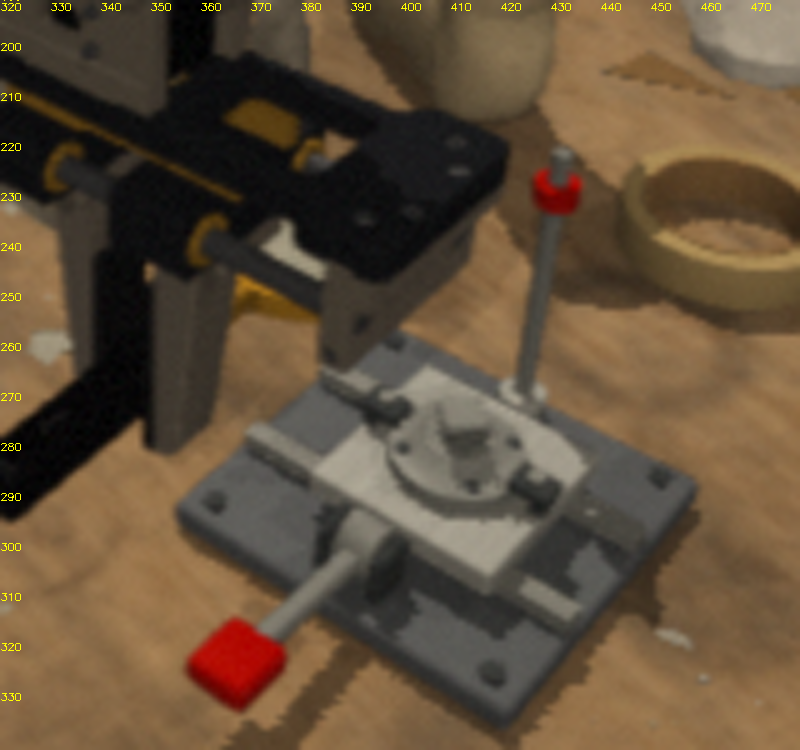

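View pics/g_top.png

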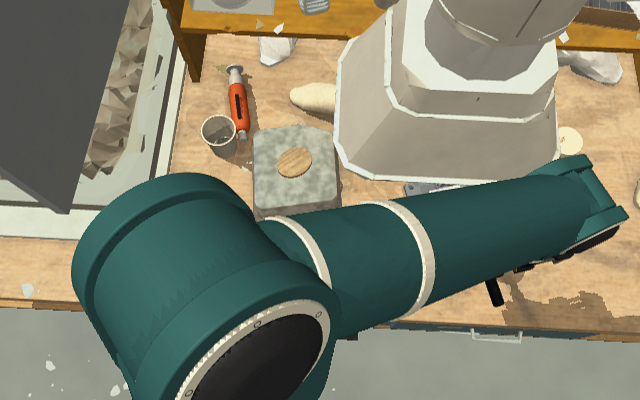

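```bash
python3 - <<'E'
from h import *
for z in (.03,.035,.04,.045): print(z,ray('top',(453.8,204.1),z).round(4))
p=ray('top',(456.2,200.9),.058);print(p)
def inv(q): d=np.array(q[:2])-FX; c,s=np.cos(FA),np.sin(FA); return np.round([c*d[0]+s*d[1],-s*d[0]+c*d[1]],4)
for q in ([.5854,-.3621],[.587,-.3605],[.5851,-.3613],[.5883,-.363],[.5902,-.364],p): print(inv(q))
# predicted flange circle overlay in both
t=np.linspace(0,2*np.pi,40)
for y in (-.0055,):
  c=fx(0,y)
  bx=[fx(a,b+y) for a,b in((-.01,-.01),(-.01,.01),(.01,.01),(.01,-.01))]
  car=[[*fx(a,b+y),.03] for a,b in((-.04,-.042),(-.04,.042),(.04,.042),(.04,-.042))]
  pts=np.array([[*(c+.027*np.array([np.cos(k),np.sin(k)])),.042] for k in t]+[[*q,.058] for q in bx]+[[*fx(0,y),.058]]+car)
  crop('pics/g_scene.png','scene',370,250,450,320,8,'pics/h_s.png',pts)
  crop('pics/a_top.png','top',415,175,495,245,8,'pics/h_t.png',pts)
E
```

```text
0.03 [ 0.5916 -0.3666  0.03  ]
0.035 [ 0.5897 -0.3653  0.035 ]
0.04 [ 0.5878 -0.364   0.04  ]
0.045 [ 0.586  -0.3627  0.045 ]
[ 0.58823431 -0.36434622  0.058     ]
[-0.0033 -0.0033]
[-0.0013 -0.0022]
[-0.0033 -0.0025]
[-0.0007 -0.005 ]
[ 0.0008 -0.0065]
[-0.0012 -0.0063]
```

View pics/h_s.png

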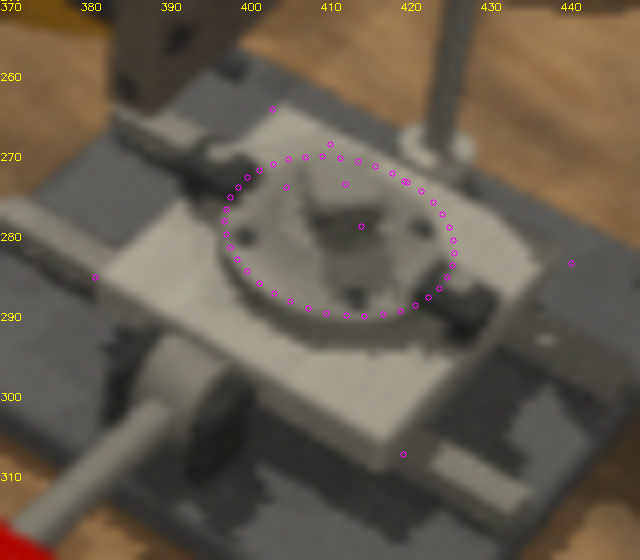

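View pics/h_t.png

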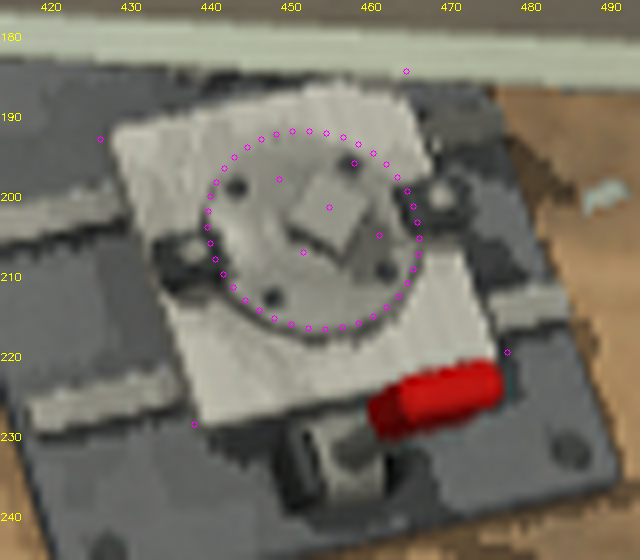

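Request:
drive_tool --commands "0.08 0.12 0.1 0 0 0;0.15 0.24 0.2 0 0 0;0.25 0.24 0.26 0 0 0;0.35 0.24 0.26 0 0 0;0.45 0.24 0.26 0 0 0;0.52 0.24 0.26 0 0 0;0.58 0.24 0.26 0 0 0;0.58 0.24 0.26 0 0 0;0.58 0.24 0.26 0 0 0"

```text
time: 18.7
ee_pos: [0.5026, -0.3892, 0.3101]
tool_rot: [180.0, 0.0, 16.2]
force: [0.6, -0.2, -1.4]
width: 0.0161
```

```bash
python3 - <<'E'
from h import *
s=env.observe(); print(np.round(s['joint_pos'],1),s['ee_pos'])
for c in('scene','top'):
  im=vision.get_image(c); cv2.imwrite(f'pics/i_{c}.png',im[:,:,::-1])
  for t in ("loupe","lens_centre","focus_mark"):
    r=spotter.place_of(t,c); print(c,t,[(d['p'],[round(float(x),4) for x in d['location']]) for d in r[:1]])
s=env.observe(); R=Rn.from_euler('xyz',s['tool_rot'],degrees=True); L=R.apply([.0815,0,.1713])+s['ee_pos'];print('pred lens',L)
t=np.linspace(0,2*np.pi,40); pts=np.array([L+R.apply([.034*np.cos(k),.034*np.sin(k),0]) for k in t])
crop('pics/i_scene.png','scene',340,180,480,330,5,'pics/i_sc.png',pts)
cmd([(.511,-.3863,.2948,16.4)])
E
```

```text
[  4.   37.3  43.6 100.4 -30.8  54.9 -13.6] [ 0.50261241 -0.38920767  0.31010164]
scene loupe [(0.64, [0.4825, -0.3932, 0.1361])]
scene lens_centre [(0.81, [0.5806, -0.3681, 0.14])]
scene focus_mark []
top loupe [(0.72, [0.4845, -0.3917, 0.1366])]
top lens_centre []
top focus_mark []
pred lens [ 0.58078295 -0.366634    0.13863001]
0.075 -0.005 0.126 -0.000 -0.000 -0.001
```

View pics/i_sc.png

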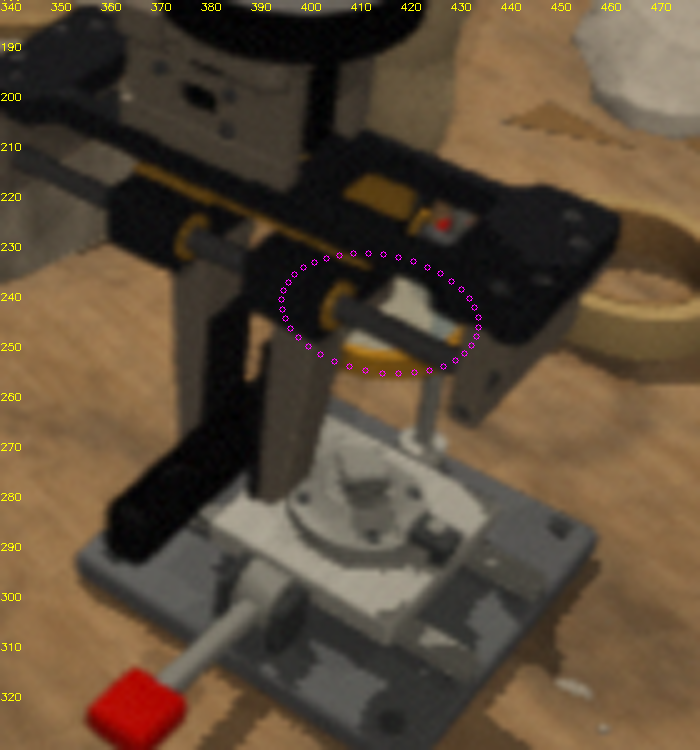

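View pics/i_top.png

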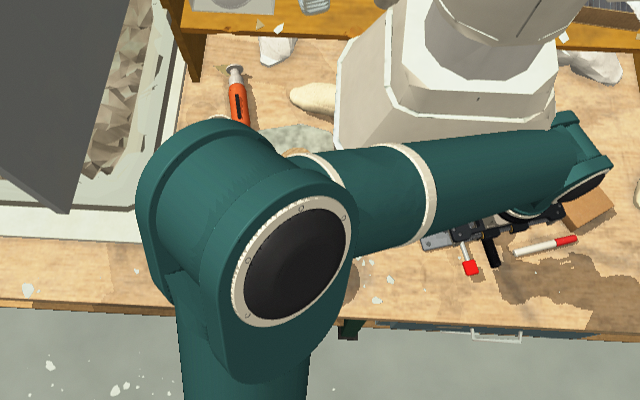

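Request:
drive_tool --commands "0.03 0 0.04 0 0 0;0.06 0 0.08 0 0 0;0.075 0 0.11 0 0 0;0.075 0 0.125 0 0 0;0.075 0 0.125 0 0 0;0.075 0 0.125 0 0 0;0.075 0 0.125 0 0 0"

```text
time: 19.8
ee_pos: [0.5113, -0.3869, 0.2951]
tool_rot: [180.0, -0.0, 16.2]
force: [-0.9, 0.1, -0.4]
width: 0.0157
```

```bash
python3 - <<'E'
from h import *
for c in('scene','top'):
  im=vision.get_image(c); cv2.imwrite(f'pics/j_{c}.png',im[:,:,::-1])
  for t in ("loupe","lens_centre","part_top","lever_paddle","rubber_bowl"):
    r=spotter.place_of(t,c); print(c,t,[(d['p'],[round(float(x),4) for x in d['location']]) for d in r[:1]])
s=env.observe(); print(s['time'],s['force'],s['tool_rot'],s['width'])
R=Rn.from_euler('xyz',s['tool_rot'],degrees=True); L=R.apply([.0815,0,.1713])+s['ee_pos'];print('pred lens',L,'target',fx(0,-.0055))
t=np.linspace(0,2*np.pi,40); pts=np.array([L+R.apply([.034*np.cos(k),.034*np.sin(k),.005*q]) for q in(-1,1) for k in t])
crop('pics/j_scene.png','scene',340,180,480,330,5,'pics/j_sc.png',pts)
cmd([(.511,-.3863,.2948,16.4)])
E
```

```text
scene loupe [(0.71, [0.4925, -0.3887, 0.1216])]
scene lens_centre [(0.66, [0.5875, -0.365, 0.1225])]
scene part_top [(0.71, [0.5865, -0.3611, 0.0556])]
scene lever_paddle [(0.85, [0.4604, -0.3936, 0.0307])]
scene rubber_bowl [(0.57, [0.4389, -0.0783, 0.002])]
top loupe [(0.69, [0.4954, -0.3902, 0.1242])]
top lens_centre [(0.29, [0.4947, -0.3911, 0.1252])]
top part_top []
top lever_paddle [(0.7, [0.4558, -0.3961, 0.0318])]
top rubber_bowl []
20.4 [ 0.13337331 -0.74539507 -1.56537196] [ 1.79999616e+02 -4.00591029e-03  1.62457672e+01] 0.015405589225385838
pred lens [ 0.589631   -0.36393556  0.12360479] target [ 0.58915006 -0.36327706]
-0.002 -0.004 0.001 0.000 -0.000 -0.001
```

View pics/j_sc.png

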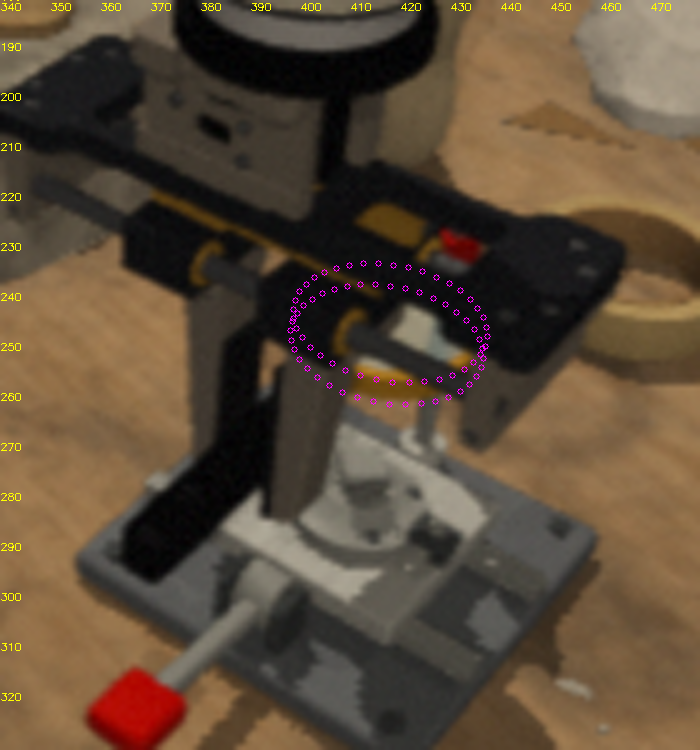

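View pics/j_scene.png

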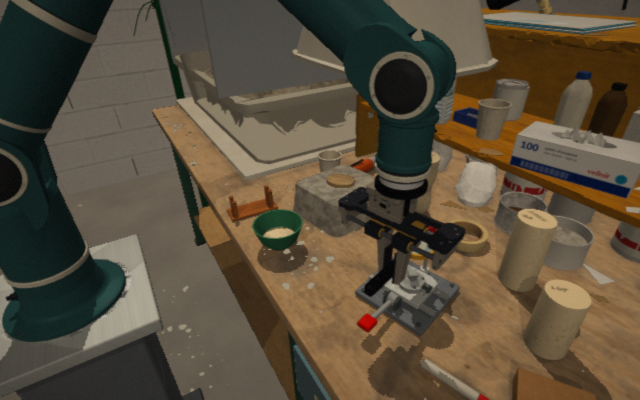

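Request:
drive_tool --commands "0 -0.01 0 0 0 0;0 -0.01 0 0 0 0;0 -0.01 0 0 0 0;0 -0.01 0 0 0 0;0 -0.01 0 0 0 0"

```text
time: 20.9
ee_pos: [0.5111, -0.3856, 0.2949]
tool_rot: [180.0, -0.0, 16.2]
force: [-0.5, -0.8, -1.9]
width: 0.0156
```

```bash
python3 - <<'E'
from h import *
s=env.observe(); print(s['time'],s['ee_pos'],s['width'],np.abs(s['joint_velocities']).max(),s['force'])
R=Rn.from_euler('xyz',s['tool_rot'],degrees=True); print(R.apply([.0815,0,.1713])+s['ee_pos'])
print(env.sign_off())
E
```

```text
20.9 [ 0.51105165 -0.38558454  0.29489535] 0.015641280068891643 0.0813466242734329 [-0.54575799 -0.79312836 -1.88356125]
[ 0.589309   -0.36278373  0.12360072]
the job is handed in; nothing more can be done
None
```

I locked the carriage first, then took the loupe out of its holder. I handed the job in at 20.9 s with the loupe still gripped level over the adapter.

- **Lever:** I pushed it down until it met the stop at about 19 N. The spotter then put the paddle at (0.460, -0.394) and (0.456, -0.396), against (0.460, -0.395) expected for a locked lever.
- **Loupe position:** From the arm's pose and grip, the lens centre is at (0.589, -0.363, 0.124). My best estimate of the adapter centre is (0.589, -0.363), so they agree within about 1 mm.
- **Contact and bystanders:** The force readings show no contact at the end. The spotter put the bowl where it started, and the adapter's readings also match within spotter error.

Three checks disagreed slightly:

- **Ring height:** The spotter gave 0.120 to 0.122 m, while my pixel measurement against the post's top gave about 0.1245 m. I set the lens plane at 0.1236 m, in between.
- **Centring:** One scene-camera check put the lens 4 mm to the right of the adapter (towards -y), where my own estimate showed under 1 mm. I moved the loupe 1.2 mm back towards it and did not take another picture after that.
- **Visibility:** The gripper hides part of the lens in the scene camera. The visible part of the frame sat about 1 pixel (about 2 mm) higher than predicted.

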